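# Change over the speaker switches

### The job

Change the sound over from the red-levered speaker switch to the blue-levered one, with the fingertips only: first push the red lever over centre so that it snaps to its off side (white dot), then push the blue lever over so that it snaps to its on side (green dot), never leaving both on together. Push gently, do not pinch the levers or lift, tip or shove the switch boxes, and leave the other things on the console where they are.

Things in the scene. Friction and masses are not known exactly. Their poses are not given: they have to be found in the camera images.
- red_lever (a joint): red toggle lever. 0 = ON (green dot), as it starts, leaning 0.5 rad from upright to box -x; 1.0 = OFF (white dot), leaning 0.5 rad to box +x; hard stops at both. A spring drives it from upright (0.5) to the nearer stop: pushed past upright it snaps over and stays. Takes 2 to 3 N at the knob from rest, falling to nothing at centre. Hinge: along box y, 45 mm up, at the box's centre.
- red_tip (a point): centre of the red ball knob (18 mm across) at the end of the red lever, 55 mm from the hinge along a 10 mm thick rod; about 93 mm above the console at either stop, 100 mm when upright; 26 mm to either side of the box's centre
- red_switch: dark steel switch box with a red lever, loose, about 1.3 kg, rubber feet; 120 (x) by 80 (y) by 45 mm high; origin under its centre, on the console top. On top, 48 mm from centre, a green ON dot at -x, a white OFF dot at +x; brass terminals at +y. May face any way; the two boxes may trade places. Slides if pushed with over about 7 N.
- blue_lever (a joint): blue toggle lever. 0 = OFF (white dot), as it starts, leaning 0.5 rad from upright to box -x; 1.0 = ON (green dot), leaning 0.5 rad to box +x; hard stops at both. A spring drives it from upright (0.5) to the nearer stop: pushed past upright it snaps over and stays. Takes 2 to 3 N at the knob from rest, falling to nothing at centre. Hinge: along box y, 45 mm up, at the box's centre.
- blue_tip (a point): centre of the blue ball knob (18 mm across) at the end of the blue lever, 55 mm from the hinge along a 10 mm thick rod; about 93 mm above the console at either stop, 100 mm when upright; 26 mm to either side of the box's centre
- blue_switch: dark steel switch box with a blue lever, loose, about 1.3 kg, rubber feet; 120 (x) by 80 (y) by 45 mm high; origin under its centre, on the console top. On top, 48 mm from centre, a white OFF dot at -x, a green ON dot at +x; brass terminals at +y. May face any way; the two boxes may trade places. Slides if pushed with over about 7 N.
- remote: silver remote control lying flat, 160 (its x) by 45 by 18 mm, origin under its centre; leave alone
- pot: terracotta pot with dark twist cap, 82 mm across, 93 mm tall, origin under its centre; leave alone
- dish: small aluminium dish, 100 mm across, 22 mm tall, origin under its centre; leave alone
- mug: blue ceramic mug, 76 mm across and a handle on its +y side, 85 mm tall, origin under its centre; leave alone
- coaster: bamboo coaster, 100 by 100 by 10 mm, origin under its centre; leave alone
- controller: red game controller, about 90 (x) by 156 (y) by 44 mm high, origin under its body; leave alone
There are look-alikes about, which are no part of the job. What is shaped like the blue_switch but purple is not meant.

How it is judged:
By the outcome, as a careful person would: the job done as asked, in the order asked, and still so for the second after the job is handed in, with the robot touching nothing.
It also fails if it takes over 38 s, if anything falls off the work surface, if the arm or the gripper's body presses on something with over 40 N, if the wrist force passes 120 N, or if a joint passes its speed limit or range.

### The arm

A 7-joint arm with a two-finger parallel gripper is mounted at the origin on the work surface. World frame = base frame: x ahead of the robot, y to its left, z up, the work surface at z = 0. Lengths are in m, angles in degrees, forces in N, time in s.
With the tool pointing down it reaches from about 0.4 to 0.85 m from the base axis. Payload 4.5 kg.
Tool frame: the origin (TCP) lies at the very end of the fingers, on their centre line; the grasp point (between the pads) lies env.grip_point_offset behind it (env.grip_point_offset is the distance from the TCP to the grasp point, in m); z points along the fingers, y is the line along which they close (so a half turn about z gives the same grasp; the last joint's range is limited). The gripper opens to 85 mm and grips with 20 to 120 N. Pads are 22 mm wide; open, the fingers measure 114 mm over their backs; the gripper's body (76 mm by 85 mm) begins 54 mm behind the grasp point. The pads swing forward as they close: fully open they stand 13 mm farther back than shut.
Start: joints at [-62.177, 39.483, -11.15, 89.685, 9.013, 51.709, -12.324], TCP at [0.273, 0.562, 0.231] pointing down, gripper open.
Joint ranges: [-172.22, 172.22], [-26.19, 119.32], [-84.43, 86.54], [7.71, 146.69], [-57.33, 237.33], [2.42, 119.75], [-152.13, 152.13]. Speed limits (degrees/s): [147.25, 147.25, 180, 180, 180, 180, 180].

### API

Orientations are given as [roll, pitch, yaw] about the fixed x, y, z axes, in that order (R = Rz(yaw) Ry(pitch) Rx(roll)).
In Python, from cell import env gives the robot as it stands.
- The arm moves only by the tool drive_tool, never from a script. Its argument "series" is a list of rows, each an object of numbers: "tx", "ty", "tz": the shift along the tool's x, y, z normalised to -1 to 1, where 1 is 0.03 m; "ax", "ay", "az": the turn, a rotation vector about the tool's x, y, z normalised to -1 to 1, where 1 is 45 degrees; "jaw": the closure, from -1 (fully open) to 1 (shut). A call has 1 to 10 rows; each row shifts and turns the commanded pose from where the row before left it, along the tool's axes as they then stand; what a row does not reach is not made up. A row lasts 1/8 s, in which the tool goes at most 62.5 mm and 10.7 degrees, less where a joint would pass 70% of its speed; a pose out of reach is approached as far as the arm can. A call with a number of a shift or a turn outside -1 to 1 is refused whole. A call with a gripper value outside its range is refused whole. The fingers move at their own pace and stop on an object; the grip force is fixed at half the most. Time passes only in rows, so rows that do not move let the fingers close. It gives the time, the measured TCP pose, the force, the opening and the grip force at its end, in the units of the state.
- env.observe(): the state, without advancing time (a new reading comes with each control period).
- env.read_camera(name): name is "scene" or "top" or "wrist"; returns the picture (480x640x3 uint8, red, green, blue); there is no depth.
- env.camera_model(name): a dict with "mtx" (3x3 intrinsics, pixels), "pose" (4x4, takes a point from camera to world coordinates); the wrist camera has in their place "hand_eye" (4x4, takes a point from camera to tool coordinates, whose origin is the TCP and whose axes are the flange's). Camera axes: x right, y up, looking along -z (the intrinsics and any distortion apply to the point x, -y, -z); pixel columns grow to the right and rows downward; lengths in m; the calibration is good to about 2 mm. The wrist camera is an equidistant fisheye: a pixel r from the principal point sees the ray r / f radians off the axis. A picture is of the moment at which its call begins: read the wrist's pose just before it. camera_model takes no time and is no camera call.
- env.job_done(): hands the job in; it is judged then, once.
The state is a dict: "clock": time; "qpos": joint angles; "qd": joint speeds; "effort": joint torques, N m; "ee_pos": TCP position; "eef_rot": TCP orientation; "wrist_force": force on the tool from outside, world axes, zero at the start; "moment": the same for the moment, N m; "width": finger opening in m; "grasp_force": force on a finger pad.
Only numpy, scipy, OpenCV 4.12 (cv2) and the standard library are available. Lean on these libraries where they do the work, as an engineer would, in place of code of your own. Each camera call takes 0.05 s, during which the arm holds its last target. There are 200 camera calls.

## Working session

There is one attempt and no reset: what is moved stays moved. The work goes in short steps, Python scripts to look and compute and a tool call to move; the robot and the scene stay as the last step left them, time stands still between calls to the robot, and variables do not carry over. Pictures are saved under pics/ and viewed, at most 10 in all, crops included, and the job is handed in when it is done.

Besides the shell and the picture viewer there is one more tool, called after "Request:" as name(argument=value, ...), one argument or row to a line, values as JSON. drive_tool: Moves the arm, as the interface text tells. Its arguments: {"type":"object","properties":{"series":{"type":"array","items":{"type":"object","properties":{"tx":{"type":"number"},"ty":{"type":"number"},"tz":{"type":"number"},"ax":{"type":"number"},"ay":{"type":"number"},"az":{"type":"number"},"jaw":{"type":"number"}}}}},"required":["series"]}

```bash
mkdir -p pics; python3 - <<'E'
from cell import env
import cv2,numpy as np
for n in("scene","top"):
    cv2.imwrite(f"pics/{n}0.png",env.read_camera(n)[:,:,::-1]); m=env.camera_model(n); print(n,m)
print(env.camera_model("wrist")); s=env.observe(); print(s, env.grip_point_offset)
E
```

```text
scene {'mtx': array([[472.61992352,   0.        , 321.80058992],
       [  0.        , 472.61992352, 234.62850155],
       [  0.        ,   0.        ,   1.        ]]), 'pose': array([[-0.37694699, -0.7050915 ,  0.60063046,  1.14494491],
       [ 0.92618373, -0.28012158,  0.25241948,  0.22730551],
       [-0.00972928,  0.65144292,  0.75863526,  0.80325944],
       [ 0.        ,  0.        ,  0.        ,  1.        ]])}
top {'mtx': array([[582.77928326,   0.        , 317.4039788 ],
       [  0.        , 582.77928326, 227.74834693],
       [  0.        ,   0.        ,   1.        ]]), 'pose': array([[-0.03007931,  0.99280421, -0.11590964,  0.40924776],
       [-0.99946025, -0.0283415 ,  0.01661219,  0.02187934],
       [ 0.0132076 ,  0.11634677,  0.99312083,  1.54273915],
       [ 0.        ,  0.        ,  0.        ,  1.        ]])}
{'mtx': array([[371.64829954,   0.        , 321.90022585],
       [  0.        , 371.64829954, 242.77592559],
       [  0.        ,   0.        ,   1.        ]]), 'hand_eye': array([[-1.65522042e-04,  9.58500631e-01,  2.85090360e-01,
         7.17354150e-0
[... 259 characters left out ...]
}
{'clock': 0.1, 'qpos': array([-62.17728198,  39.52977467, -11.14664419,  89.73961794,
         9.01275355,  51.71045551, -12.32421735]), 'qd': array([ 0.0904385 , -0.14865657, -0.05841779, -0.14113938,  0.00333632,
       -0.11984789,  0.06827696]), 'effort': array([-3.45964538e-03, -5.40608990e+01, -1.27132069e+00, -1.58988082e+01,
        9.45063250e-03,  4.45467420e-03, -2.31496443e-05]), 'ee_pos': array([0.27263351, 0.56173797, 0.23054641]), 'eef_rot': array([-1.79902321e+02,  6.34943866e-03,  1.54119655e+02]), 'wrist_force': array([ 0.15183008, -0.21962835,  0.59779316]), 'moment': array([-0.00984212, -0.00757138,  0.02032869]), 'grasp_force': 0.0, 'width': 0.08552956364360333} 0.0187
```

View pics/top0.png

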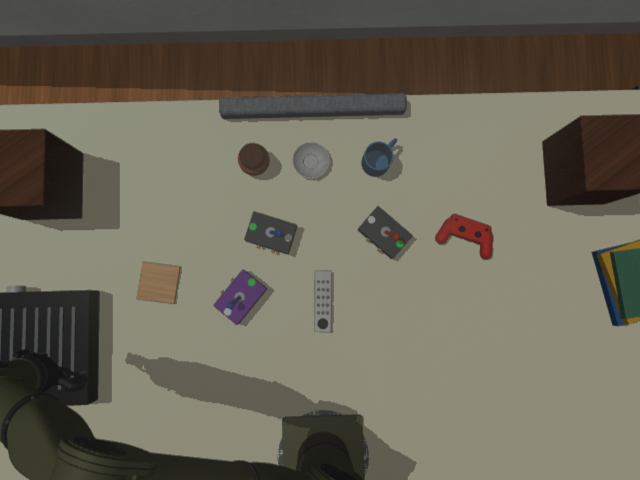

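View pics/scene0.png

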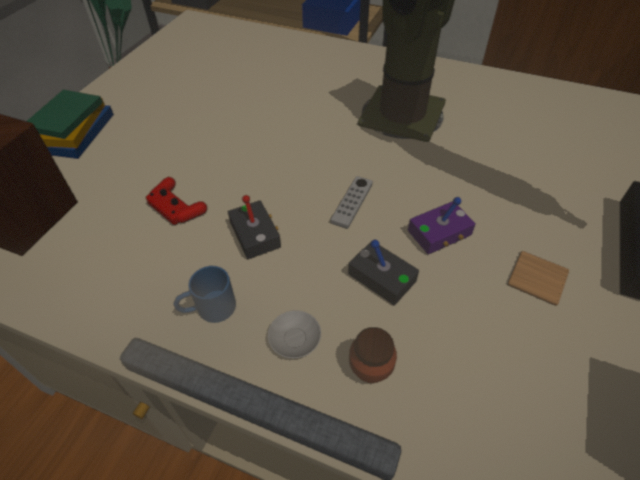

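The top view shows the dark red-levered box at (386,233), with its green dot at (400,244) and white dot at (372,220). The dark blue-levered box is at (271,233), with green at (252,227) and white at (288,238).

Possible mix-ups:
- **Blue:** the purple box with a blue lever at (241,297), or the mug at (378,158). I choose the dark box at (271,233).
- **Red:** the controller at (470,230). I choose the dark box at (386,233).

Next I'll check both in a close crop and measure.

```bash
cat > h.py <<'E'
import numpy as np,cv2
from cell import env
def ray(n,u,v):
    m=env.camera_model(n);K=m["mtx"];P=m["pose"]
    d=np.array([(u-K[0,2])/K[0,0],-(v-K[1,2])/K[1,1],-1.]); return P[:3,3],P[:3,:3]@d
def at(n,u,v,z):
    o,d=ray(n,u,v); return o+d*(z-o[2])/d[2]
def blobs(im,box,lo,hi,amin=6):
    x0,y0,x1,y1=box; hsv=cv2.cvtColor(im,cv2.COLOR_RGB2HSV)[y0:y1,x0:x1]
    m=cv2.inRange(hsv,lo,hi); n,l,s,c=cv2.connectedComponentsWithStats(m)
    return [(int(s[i,4]),(c[i]+[x0,y0]).round(1)) for i in range(1,n) if s[i,4]>=amin]
E
python3 - <<'E'
from h import *
im=cv2.imread("pics/top0.png")
cv2.imwrite("pics/crop.png",cv2.resize(im[190:270,230:430],None,fx=4,fy=4,interpolation=cv2.INTER_CUBIC))
rgb=im[:,:,::-1].copy()
for nm,box in(("R",(355,203,416,262)),("B",(242,208,302,258))):
  for c,lo,hi in(("green",(45,120,80),(75,255,255)),("white",(0,0,120),(180,60,255)),("red",(0,120,80),(8,255,255)),("blue",(105,120,60),(125,255,255))):
    for a,p in blobs(rgb,box,lo,hi): print(nm,c,a,p,at("top",*p,.045).round(4),at("top",*p,.093).round(4))
E
```

```text
R green 34 [399.4 243.9] [ 0.536  -0.2137  0.045 ] [ 0.5319 -0.2062  0.093 ]
R white 1881 [384.  230.4] [ 0.5722 -0.1754  0.045 ] [ 0.567  -0.1691  0.093 ]
R white 37 [371.2 219.1] [ 0.6027 -0.1434  0.045 ] [ 0.5965 -0.1381  0.093 ]
R red 60 [393.  234.8] [ 0.5601 -0.1982  0.045 ] [ 0.5553 -0.1912  0.093 ]
B green 38 [252.4 226.1] [0.5931 0.1647 0.045 ] [0.5872 0.1601 0.093 ]
B white 1242 [268.9 230.5] [0.5805 0.1223 0.045 ] [0.575  0.1191 0.093 ]
B blue 27 [277.1 232.7] [0.5742 0.1013 0.045 ] [0.5689 0.0987 0.093 ]
```

View pics/crop.png

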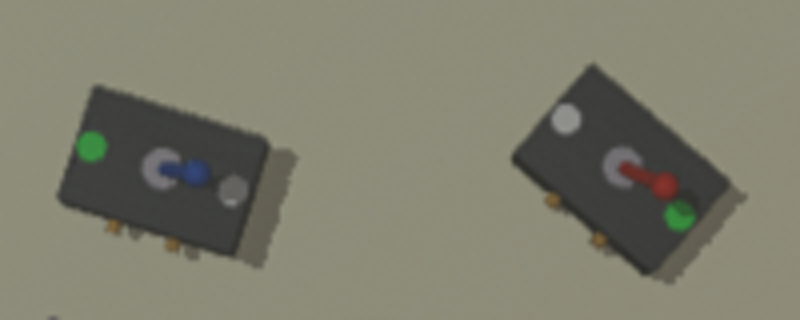

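The crop confirms the choice. The blue knob leans to the dull white dot at crop (233,190), and the red knob leans to the green dot.

Estimates:
- **Red:** box centre (0.569,-0.179), box +x at yaw about 46.5°.
- **Blue:** box centre (0.577,0.119), box +x at yaw about 70°.

I'll turn the tool to 46.5° and shut the fingers.

Request:
drive_tool(
  series=[
    {"az": 0.23, "jaw": 1},
    {"az": 0.23, "jaw": 1},
    {"az": 0.23, "jaw": 1},
    {"az": 0.23, "jaw": 1},
    {"az": 0.23, "jaw": 1},
    {"az": 0.23, "jaw": 1},
    {"az": 0.23, "jaw": 1},
    {"az": 0.23, "jaw": 1},
    {"az": 0.23, "jaw": 1},
    {"az": 0.23, "jaw": 1},
  ],
)

```text
validation failed for argument at $.se...
```

Request:
drive_tool(
  series=[
    {"tx": 0, "ty": 0, "tz": 0, "ax": 0, "ay": 0, "az": 0.23, "jaw": 1},
  ],
)

```text
clock: 0.22
ee_pos: [0.2728, 0.5618, 0.2307]
eef_rot: [-179.9, -0.0, 143.5]
wrist_force: [-1.2, -0.1, -0.1]
width: 0.0695
grasp_force: 0.0
```

A row needs all seven fields.

Request:
drive_tool(
  series=[
    {"tx": 0, "ty": 0, "tz": 0, "ax": 0, "ay": 0, "az": 0.23, "jaw": 1},
    {"tx": 0, "ty": 0, "tz": 0, "ax": 0, "ay": 0, "az": 0.23, "jaw": 1},
    {"tx": 0, "ty": 0, "tz": 0, "ax": 0, "ay": 0, "az": 0.23, "jaw": 1},
    {"tx": 0, "ty": 0, "tz": 0, "ax": 0, "ay": 0, "az": 0.23, "jaw": 1},
    {"tx": 0, "ty": 0, "tz": 0, "ax": 0, "ay": 0, "az": 0.23, "jaw": 1},
    {"tx": 0, "ty": 0, "tz": 0, "ax": 0, "ay": 0, "az": 0.23, "jaw": 1},
    {"tx": 0, "ty": 0, "tz": 0, "ax": 0, "ay": 0, "az": 0.23, "jaw": 1},
    {"tx": 0, "ty": 0, "tz": 0, "ax": 0, "ay": 0, "az": 0.23, "jaw": 1},
    {"tx": 0, "ty": 0, "tz": 0, "ax": 0, "ay": 0, "az": 0.23, "jaw": 1},
    {"tx": 0, "ty": 0, "tz": 0, "ax": 0, "ay": 0, "az": 0.09, "jaw": 1},
  ],
)

```text
clock: 1.48
ee_pos: [0.2724, 0.5621, 0.2307]
eef_rot: [180.0, 0.1, 46.4]
wrist_force: [-0.8, -0.3, -0.0]
width: 0.0001
grasp_force: 0.0
```

Request:
drive_tool(
  series=[
    {"tx": -0.54, "ty": 0.96, "tz": 0, "ax": 0, "ay": 0, "az": 0, "jaw": 1},
    {"tx": -0.54, "ty": 0.96, "tz": 0, "ax": 0, "ay": 0, "az": 0, "jaw": 1},
    {"tx": -0.54, "ty": 0.96, "tz": 0, "ax": 0, "ay": 0, "az": 0, "jaw": 1},
    {"tx": -0.54, "ty": 0.96, "tz": 0, "ax": 0, "ay": 0, "az": 0, "jaw": 1},
    {"tx": -0.54, "ty": 0.96, "tz": 0, "ax": 0, "ay": 0, "az": 0, "jaw": 1},
    {"tx": -0.54, "ty": 0.96, "tz": 0, "ax": 0, "ay": 0, "az": 0, "jaw": 1},
    {"tx": -0.54, "ty": 0.96, "tz": 0, "ax": 0, "ay": 0, "az": 0, "jaw": 1},
    {"tx": -0.54, "ty": 0.96, "tz": 0, "ax": 0, "ay": 0, "az": 0, "jaw": 1},
    {"tx": -0.54, "ty": 0.96, "tz": 0, "ax": 0, "ay": 0, "az": 0, "jaw": 1},
    {"tx": -0.54, "ty": 0.96, "tz": 0, "ax": 0, "ay": 0, "az": 0, "jaw": 1},
  ],
)

```text
clock: 2.72
ee_pos: [0.3707, 0.2456, 0.2311]
eef_rot: [-180.0, 0.0, 46.6]
wrist_force: [1.0, -0.3, -0.3]
width: -0.0001
grasp_force: 0.0
```

Request:
drive_tool(
  series=[
    {"tx": -0.54, "ty": 0.96, "tz": 0, "ax": 0, "ay": 0, "az": 0, "jaw": 1},
    {"tx": -0.54, "ty": 0.96, "tz": 0, "ax": 0, "ay": 0, "az": 0, "jaw": 1},
    {"tx": -0.54, "ty": 0.96, "tz": 0, "ax": 0, "ay": 0, "az": 0, "jaw": 1},
    {"tx": -0.54, "ty": 0.96, "tz": 0, "ax": 0, "ay": 0, "az": 0, "jaw": 1},
    {"tx": -0.54, "ty": 0.96, "tz": 0, "ax": 0, "ay": 0, "az": 0, "jaw": 1},
    {"tx": -0.54, "ty": 0.96, "tz": 0, "ax": 0, "ay": 0, "az": 0, "jaw": 1},
    {"tx": -0.54, "ty": 0.96, "tz": 0, "ax": 0, "ay": 0, "az": 0, "jaw": 1},
    {"tx": -0.54, "ty": 0.96, "tz": 0, "ax": 0, "ay": 0, "az": 0, "jaw": 1},
    {"tx": -0.54, "ty": 0.96, "tz": 0, "ax": 0, "ay": 0, "az": 0, "jaw": 1},
    {"tx": -0.54, "ty": 0.96, "tz": 0, "ax": 0, "ay": 0, "az": 0, "jaw": 1},
  ],
)

```text
clock: 3.98
ee_pos: [0.4684, -0.0699, 0.2311]
eef_rot: [-180.0, 0.0, 46.6]
wrist_force: [0.2, 0.3, 0.5]
width: -0.0001
grasp_force: 0.0
```

Request:
drive_tool(
  series=[
    {"tx": -0.54, "ty": 0.96, "tz": 0, "ax": 0, "ay": 0, "az": 0, "jaw": 1},
    {"tx": -0.54, "ty": 0.96, "tz": 0, "ax": 0, "ay": 0, "az": 0, "jaw": 1},
    {"tx": -0.54, "ty": 0.96, "tz": 0, "ax": 0, "ay": 0, "az": 0, "jaw": 1},
    {"tx": -0.54, "ty": 0.96, "tz": 0.5, "ax": 0, "ay": 0, "az": 0, "jaw": 1},
    {"tx": -0.54, "ty": 0.96, "tz": 0.5, "ax": 0, "ay": 0, "az": 0, "jaw": 1},
    {"tx": 0, "ty": 0, "tz": 0, "ax": 0, "ay": 0, "az": 0, "jaw": 1},
  ],
)

```text
clock: 4.72
ee_pos: [0.5164, -0.2296, 0.1999]
eef_rot: [-180.0, 0.1, 46.3]
wrist_force: [0.3, 0.3, -0.0]
width: 0.0
grasp_force: 0.0
```

```bash
python3 - <<'E'
from h import *
s=env.observe(); print(s["ee_pos"],s["eef_rot"],s["qpos"].round(0))
cv2.imwrite("pics/w1.png",env.read_camera("wrist")[:,:,::-1])
E
```

```text
[ 0.51636547 -0.22960429  0.19991721] [-1.79957267e+02  1.26657048e-01  4.63260377e+01] [ 13.  38.  11. 103. -11.  41. -14.]
```

View pics/w1.png

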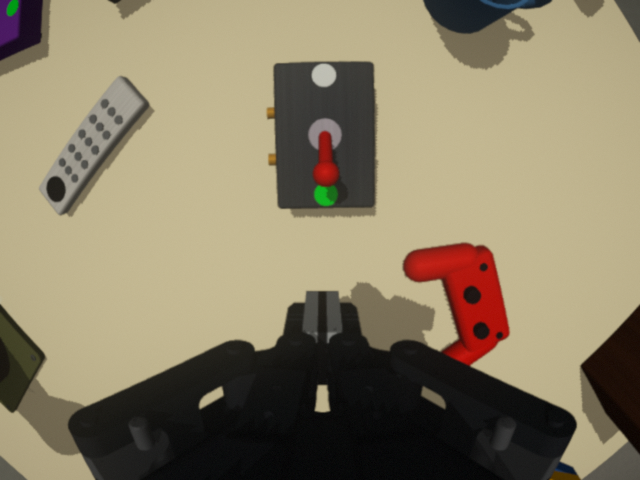

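The wrist view shows the red knob at (326,174), the green dot at (326,196) and the white dot at (323,75). The fingers at (322,300) are in line with the lever, and the box is square to the tool. I'll compute the offsets.

```bash
cat >> h.py <<'E'
from scipy.spatial.transform import Rotation as R
def wat(u,v,z,pos,rpy):
    "wrist pixel -> world and tool coords at world height z"
    m=env.camera_model("wrist");K=m["mtx"];H=m["hand_eye"]
    a=np.array([u-K[0,2],v-K[1,2]])/K[0,0]; th=np.hypot(*a); 
    d=np.array([a[0]/th*np.sin(th),-a[1]/th*np.sin(th),-np.cos(th)])
    W=R.from_euler("xyz",rpy,degrees=True).as_matrix()
    o=pos+W@H[:3,3]; d=W@H[:3,:3]@d; p=o+d*(z-o[2])/d[2]
    return p.round(4),(W.T@(p-pos)).round(4)
E
python3 - <<'E'
from h import *
s=env.observe()
for n,u,v,z in(("knob",326,174,.093),("green",326,196,.045),("white",323,75,.045),("hub",325,134,.045)): print(n,*wat(u,v,z,s["ee_pos"],s["eef_rot"]))
E
```

```text
knob [ 0.5512 -0.1957  0.093 ] [0.0471 0.0034 0.1073]
green [ 0.5358 -0.2127  0.045 ] [0.0241 0.004  0.1554]
white [ 0.6011 -0.1405  0.045 ] [0.1215 0.0016 0.1553]
hub [ 0.5695 -0.176   0.045 ] [0.074  0.0032 0.1553]
```

Request:
drive_tool(
  series=[
    {"tx": 0, "ty": 0.1, "tz": 0.8, "ax": 0, "ay": 0, "az": 0, "jaw": 1},
    {"tx": 0, "ty": 0, "tz": 0.8, "ax": 0, "ay": 0, "az": 0, "jaw": 1},
    {"tx": 0, "ty": 0, "tz": 0.8, "ax": 0, "ay": 0, "az": 0, "jaw": 1},
    {"tx": 0, "ty": 0, "tz": 0.8, "ax": 0, "ay": 0, "az": 0, "jaw": 1},
    {"tx": 0, "ty": 0, "tz": 0.7, "ax": 0, "ay": 0, "az": 0, "jaw": 1},
    {"tx": 0.3, "ty": 0, "tz": 0, "ax": 0, "ay": 0, "az": 0, "jaw": 1},
    {"tx": 0.3, "ty": 0, "tz": 0, "ax": 0, "ay": 0, "az": 0, "jaw": 1},
    {"tx": 0, "ty": 0, "tz": 0, "ax": 0, "ay": 0, "az": 0, "jaw": 1},
  ],
)

```text
clock: 5.78
ee_pos: [0.5336, -0.2142, 0.0853]
eef_rot: [179.9, -0.1, 46.7]
wrist_force: [0.1, -0.2, 0.6]
width: 0.0003
grasp_force: 0.0
```

Request:
drive_tool(
  series=[
    {"tx": 0.1, "ty": 0, "tz": 0, "ax": 0, "ay": 0, "az": 0, "jaw": 1},
    {"tx": 0.1, "ty": 0, "tz": 0, "ax": 0, "ay": 0, "az": 0, "jaw": 1},
    {"tx": 0.1, "ty": 0, "tz": 0, "ax": 0, "ay": 0, "az": 0, "jaw": 1},
    {"tx": 0.1, "ty": 0, "tz": 0, "ax": 0, "ay": 0, "az": 0, "jaw": 1},
    {"tx": 0.1, "ty": 0, "tz": 0, "ax": 0, "ay": 0, "az": 0, "jaw": 1},
  ],
)

```text
clock: 6.4
ee_pos: [0.5413, -0.2064, 0.0845]
eef_rot: [180.0, 0.1, 46.5]
wrist_force: [-2.3, -3.0, 1.7]
width: 0.0003
grasp_force: 1.7
```

Contact, at about 3 N as expected. I'll keep pushing slowly.

Request:
drive_tool(
  series=[
    {"tx": 0.1, "ty": 0, "tz": 0, "ax": 0, "ay": 0, "az": 0, "jaw": 1},
    {"tx": 0.1, "ty": 0, "tz": 0, "ax": 0, "ay": 0, "az": 0, "jaw": 1},
    {"tx": 0.1, "ty": 0, "tz": 0, "ax": 0, "ay": 0, "az": 0, "jaw": 1},
    {"tx": 0.1, "ty": 0, "tz": 0, "ax": 0, "ay": 0, "az": 0, "jaw": 1},
  ],
)

```text
clock: 6.9
ee_pos: [0.5508, -0.1953, 0.0841]
eef_rot: [-180.0, -0.0, 46.6]
wrist_force: [-1.0, 0.3, 1.3]
width: -0.0003
grasp_force: 0.3
```

Request:
drive_tool(
  series=[
    {"tx": 0.1, "ty": 0, "tz": 0, "ax": 0, "ay": 0, "az": 0, "jaw": 1},
    {"tx": 0.1, "ty": 0, "tz": 0, "ax": 0, "ay": 0, "az": 0, "jaw": 1},
    {"tx": 0.1, "ty": 0, "tz": 0, "ax": 0, "ay": 0, "az": 0, "jaw": 1},
    {"tx": 0.1, "ty": 0, "tz": 0, "ax": 0, "ay": 0, "az": 0, "jaw": 1},
    {"tx": 0.1, "ty": 0, "tz": 0, "ax": 0, "ay": 0, "az": 0, "jaw": 1},
    {"tx": 0, "ty": 0, "tz": 0, "ax": 0, "ay": 0, "az": 0, "jaw": 1},
  ],
)

```text
clock: 7.65
ee_pos: [0.5609, -0.1849, 0.0842]
eef_rot: [-180.0, -0.0, 46.6]
wrist_force: [-0.7, -0.5, -0.8]
width: 0.0004
grasp_force: 0.0
```

```bash
python3 - <<'E'
from h import *
s=env.observe(); print(s["ee_pos"],s["wrist_force"])
cv2.imwrite("pics/w2.png",env.read_camera("wrist")[:,:,::-1])
E
```

```text
[ 0.56092137 -0.1849252   0.08424266] [-0.73408851 -0.45550246 -0.79231075]
```

View pics/w2.png

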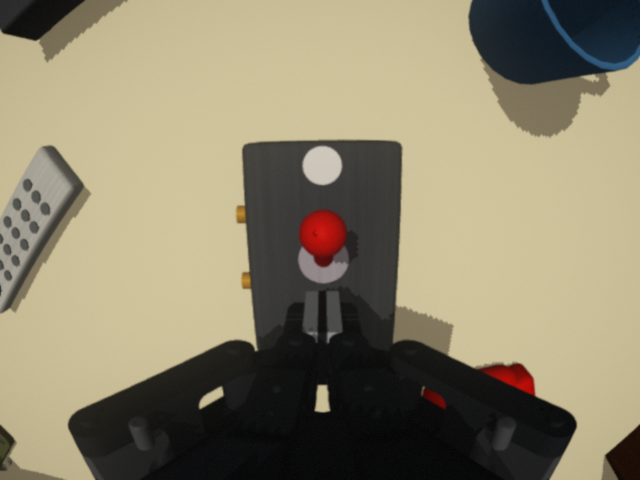

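```bash
python3 - <<'E'
from h import *
s=env.observe()
for n,u,v,z in(("knob",323,233,.093),("white",322,166,.045),("hub",323,261,.045)): print(n,*wat(u,v,z,s["ee_pos"],s["eef_rot"]))
E
```

```text
knob [ 0.5872 -0.1587  0.093 ] [ 0.0374  0.001  -0.0087]
white [ 0.6012 -0.1435  0.045 ] [0.0581 0.0007 0.0393]
hub [ 0.5682 -0.179   0.045 ] [0.0096 0.0012 0.0393]
```

The red knob sits 27 mm past the hub on the white side, with zero force and the box unmoved, so it has snapped off. I'll back away, rise, turn to 70° and go over to blue.

Request:
drive_tool(
  series=[
    {"tx": -0.5, "ty": 0, "tz": 0, "ax": 0, "ay": 0, "az": 0, "jaw": 1},
    {"tx": 0, "ty": 0, "tz": -1, "ax": 0, "ay": 0, "az": 0, "jaw": 1},
    {"tx": 0, "ty": 0, "tz": -1, "ax": 0, "ay": 0, "az": 0, "jaw": 1},
    {"tx": 0, "ty": 0, "tz": -1, "ax": 0, "ay": 0, "az": 0, "jaw": 1},
    {"tx": 0, "ty": 0, "tz": -0.9, "ax": 0, "ay": 0, "az": -0.17, "jaw": 1},
    {"tx": 0, "ty": 0, "tz": 0, "ax": 0, "ay": 0, "az": -0.18, "jaw": 1},
    {"tx": 0, "ty": 0, "tz": 0, "ax": 0, "ay": 0, "az": -0.18, "jaw": 1},
  ],
)

```text
clock: 8.57
ee_pos: [0.5492, -0.1976, 0.2017]
eef_rot: [180.0, 0.0, 70.6]
wrist_force: [0.7, -0.9, 0.5]
width: 0.0001
grasp_force: 0.0
```

Request:
drive_tool(
  series=[
    {"tx": 0.86, "ty": -0.3, "tz": 0, "ax": 0, "ay": 0, "az": 0, "jaw": 1},
    {"tx": 0.86, "ty": -0.3, "tz": 0, "ax": 0, "ay": 0, "az": 0, "jaw": 1},
    {"tx": 0.86, "ty": -0.3, "tz": 0, "ax": 0, "ay": 0, "az": 0, "jaw": 1},
    {"tx": 0.86, "ty": -0.3, "tz": 0, "ax": 0, "ay": 0, "az": 0, "jaw": 1},
    {"tx": 0.86, "ty": -0.3, "tz": 0, "ax": 0, "ay": 0, "az": 0, "jaw": 1},
    {"tx": 0.86, "ty": -0.3, "tz": 0, "ax": 0, "ay": 0, "az": 0, "jaw": 1},
    {"tx": 0.86, "ty": -0.3, "tz": 0, "ax": 0, "ay": 0, "az": 0, "jaw": 1},
    {"tx": 0.86, "ty": -0.3, "tz": 0, "ax": 0, "ay": 0, "az": 0, "jaw": 1},
    {"tx": 0.86, "ty": -0.3, "tz": 0, "ax": 0, "ay": 0, "az": 0, "jaw": 1},
    {"tx": 0, "ty": 0, "tz": 0, "ax": 0, "ay": 0, "az": 0, "jaw": 1},
  ],
)

```text
clock: 9.82
ee_pos: [0.5513, 0.0512, 0.2011]
eef_rot: [-180.0, -0.0, 70.6]
wrist_force: [-0.3, -0.2, 0.6]
width: 0.0002
grasp_force: 0.0
```

```bash
python3 - <<'E'
from h import *
s=env.observe(); print(s["ee_pos"],s["eef_rot"])
cv2.imwrite("pics/w3.png",env.read_camera("wrist")[:,:,::-1])
E
```

```text
[0.55128649 0.05120446 0.20113481] [-1.79950972e+02 -4.29003821e-02  7.05991156e+01]
```

View pics/w3.png

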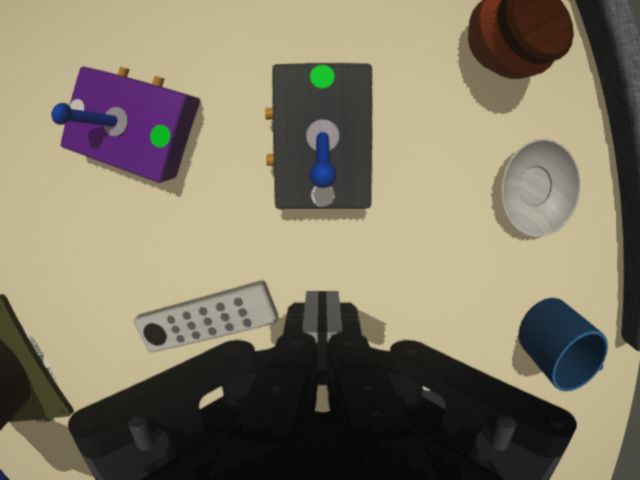

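The dark blue-levered box is square ahead: knob at (322,174), white dot at (322,196), green dot at (322,77), fingers at column 322. The geometry matches the red case, so I'll use the same moves.

Request:
drive_tool(
  series=[
    {"tx": 0, "ty": 0, "tz": 0.8, "ax": 0, "ay": 0, "az": 0, "jaw": 1},
    {"tx": 0, "ty": 0, "tz": 0.8, "ax": 0, "ay": 0, "az": 0, "jaw": 1},
    {"tx": 0, "ty": 0, "tz": 0.8, "ax": 0, "ay": 0, "az": 0, "jaw": 1},
    {"tx": 0, "ty": 0, "tz": 0.8, "ax": 0, "ay": 0, "az": 0, "jaw": 1},
    {"tx": 0, "ty": 0, "tz": 0.7, "ax": 0, "ay": 0, "az": 0, "jaw": 1},
    {"tx": 0.3, "ty": 0, "tz": 0, "ax": 0, "ay": 0, "az": 0, "jaw": 1},
    {"tx": 0.3, "ty": 0, "tz": 0, "ax": 0, "ay": 0, "az": 0, "jaw": 1},
    {"tx": 0.2, "ty": 0, "tz": 0, "ax": 0, "ay": 0, "az": 0, "jaw": 1},
    {"tx": 0, "ty": 0, "tz": 0, "ax": 0, "ay": 0, "az": 0, "jaw": 1},
  ],
)

```text
clock: 11.0
ee_pos: [0.5606, 0.0733, 0.085]
eef_rot: [179.9, -0.1, 70.5]
wrist_force: [0.3, -0.0, -0.4]
width: -0.0001
grasp_force: 0.0
```

Request:
drive_tool(
  series=[
    {"tx": 0.1, "ty": 0, "tz": 0, "ax": 0, "ay": 0, "az": 0, "jaw": 1},
    {"tx": 0.1, "ty": 0, "tz": 0, "ax": 0, "ay": 0, "az": 0, "jaw": 1},
    {"tx": 0.1, "ty": 0, "tz": 0, "ax": 0, "ay": 0, "az": 0, "jaw": 1},
    {"tx": 0.1, "ty": 0, "tz": 0, "ax": 0, "ay": 0, "az": 0, "jaw": 1},
  ],
)

```text
clock: 11.5
ee_pos: [0.5633, 0.0818, 0.0844]
eef_rot: [-180.0, 0.1, 70.3]
wrist_force: [-0.8, -3.5, 3.1]
width: -0.0001
grasp_force: 1.8
```

Request:
drive_tool(
  series=[
    {"tx": 0.1, "ty": 0, "tz": 0, "ax": 0, "ay": 0, "az": 0, "jaw": 1},
    {"tx": 0.1, "ty": 0, "tz": 0, "ax": 0, "ay": 0, "az": 0, "jaw": 1},
    {"tx": 0.1, "ty": 0, "tz": 0, "ax": 0, "ay": 0, "az": 0, "jaw": 1},
    {"tx": 0.1, "ty": 0, "tz": 0, "ax": 0, "ay": 0, "az": 0, "jaw": 1},
  ],
)

```text
clock: 12.0
ee_pos: [0.5682, 0.0959, 0.0842]
eef_rot: [180.0, -0.1, 70.5]
wrist_force: [-0.2, -0.4, -0.3]
width: 0.0003
grasp_force: 0.3
```

Request:
drive_tool(
  series=[
    {"tx": 0.1, "ty": 0, "tz": 0, "ax": 0, "ay": 0, "az": 0, "jaw": 1},
    {"tx": 0.1, "ty": 0, "tz": 0, "ax": 0, "ay": 0, "az": 0, "jaw": 1},
    {"tx": 0.1, "ty": 0, "tz": 0, "ax": 0, "ay": 0, "az": 0, "jaw": 1},
    {"tx": 0.1, "ty": 0, "tz": 0, "ax": 0, "ay": 0, "az": 0, "jaw": 1},
    {"tx": 0.1, "ty": 0, "tz": 0, "ax": 0, "ay": 0, "az": 0, "jaw": 1},
    {"tx": 0, "ty": 0, "tz": 0, "ax": 0, "ay": 0, "az": 0, "jaw": 1},
  ],
)

```text
clock: 12.75
ee_pos: [0.5731, 0.1095, 0.0843]
eef_rot: [180.0, -0.0, 70.4]
wrist_force: [-0.1, -0.1, 0.2]
width: 0.0001
grasp_force: 0.0
```

Request:
drive_tool(
  series=[
    {"tx": -0.5, "ty": 0, "tz": 0, "ax": 0, "ay": 0, "az": 0, "jaw": 1},
    {"tx": -0.3, "ty": 0, "tz": -0.9, "ax": 0, "ay": 0, "az": 0, "jaw": 1},
    {"tx": -0.4, "ty": 0, "tz": -0.9, "ax": 0, "ay": 0, "az": 0, "jaw": 1},
    {"tx": -0.4, "ty": 0, "tz": -1, "ax": 0, "ay": 0, "az": 0, "jaw": 1},
    {"tx": -0.4, "ty": 0, "tz": -1, "ax": 0, "ay": 0, "az": 0, "jaw": 1},
    {"tx": 0, "ty": 0, "tz": 0, "ax": 0, "ay": 0, "az": 0, "jaw": 1},
  ],
)

```text
clock: 13.5
ee_pos: [0.5536, 0.0498, 0.2004]
eef_rot: [179.8, -0.0, 70.2]
wrist_force: [0.1, -0.1, -0.0]
width: 0.0002
grasp_force: 0.0
```

```bash
python3 - <<'E'
from h import *
w=env.read_camera("wrist"); s=env.read_camera("scene")
cv2.imwrite("pics/end.png",np.vstack([cv2.resize(w,(400,300)),cv2.resize(s[150:350,120:490],(400,216))])[:,:,::-1])
E
```

```text
(no output)
```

View pics/end.png

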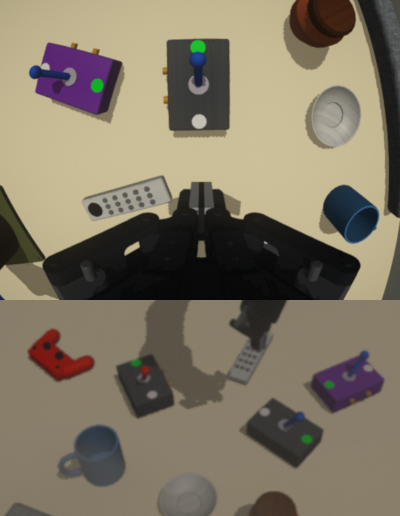

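The blue lever now leans to its green dot (wrist view (198,60)), and the red lever leans to white. The boxes haven't moved, and the arm is clear of everything.

```bash
python3 -c "
from cell import env
print(env.job_done())"
```

```text
the job is handed in; nothing more can be done
None
```

The job is handed in: the red lever was snapped to off first, then the blue lever to on, with pushes of about 4 N, in roughly 14 s, and the cameras showed neither the boxes nor the other things disturbed.

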